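# Set and lock the stop fence of a tube-rack jig

## Robot

A 6-joint arm with a two-finger parallel gripper is mounted at the origin on a cart in front of the work surface, level with it; the furniture and walls round the work are solid. World frame = base frame: x ahead of the robot, y to its left, z up, the work surface at z = 0. Lengths are in m, angles in rad, forces in N, time in s.
With the tool pointing down it reaches from about 0.375 to 0.975 m from the base axis. Payload 3.8 kg.
Tool frame: the origin (TCP) lies midway between the tips of the shut fingers; the grasp point (between the pads) lies 19 mm behind it; z points along the fingers, x is the direction in which the jaws open and shut, and the axes are right-handed (so a half turn about z gives the same grasp; the last joint's range is limited). The gripper opens to 88 mm and grips with 3 to 60 N. Pads are 18 mm wide; open, the fingers measure 123 mm over their backs; the gripper's body (75 mm by 187 mm) begins 45 mm behind the grasp point.
Start: joints at [-1.335, 0.264, 1.604, -0, 1.274, -0.037], TCP at [0.182, -0.65, 0.239] pointing down, gripper open.
Joint ranges: [-2.63, 2.63], [-0.94, 2.18], [0.31, 2.57], [-1.31, 4.45], [0, 2.66], [-2.55, 2.55]. Speed limits (rad/s): [2.57, 2.57, 3.14, 3.14, 3.14, 3.14].

## Interface

Orientations are given as a rotation vector (axis times angle).
In Python, from bench import monitor, viewer, job gives the robot as it stands.
- The arm moves only by the tool apply_moves, never from a script. Its argument "moves" is a list of rows, each a list of 3 entries, a list of its own where there are three numbers: the shift along the tool's x, y, z in cm, then the turn about the tool's z in degrees, then the closure, from 0 (fully open) to 1 (shut). A call has 1 to 12 rows; each row shifts and turns the commanded pose from where the row before left it, along the tool's axes as they then stand; what a row does not reach is not made up. A row lasts 1/10 s, in which the tool goes at most 50 mm and 8.59 degrees, less where a joint would pass 70% of its speed; a pose out of reach is approached as far as the arm can. A call is refused whole if a number of a shift passes 5 or a number of a turn 8.59, either way. A call with a gripper value outside its range is refused whole. The fingers move at their own pace and stop on an object; "grip_force" is the grip in N (left out, the last holds). Time passes only in rows, so rows that do not move let the fingers close. It gives the time, the measured TCP pose, the force and the opening at its end, in the units of the state.
- monitor.read_state(): the state, without advancing time (a new reading comes with each control period).
- viewer.get_image(name): name is "scene" or "top" or "wrist"; returns the picture (384x512x3 uint8, red, green, blue); there is no depth.
- viewer.calibration(name): a dict with "intrinsics" (3x3 intrinsics, pixels), "camera_from_world" (4x4, takes a point from world to camera coordinates). Camera axes: x right, y up, looking along -z (the intrinsics and any distortion apply to the point x, -y, -z); pixel columns grow to the right and rows downward; lengths in m; the calibration is good to about 2 mm. A picture is of the moment at which its call begins: read the wrist's pose just before it. calibration takes no time and is no camera call; for the wrist camera it gives the pose at the moment of the call.
- job.job_done(): hands the job in, once; it reports no verdict.
The state is a dict: "time": time; "qpos": joint angles; "joint_vel": joint speeds; "effort": joint torques, N m; "eef_pos": TCP position; "tcp_rot": TCP orientation; "wrist_force": force on the tool from outside, world axes, zero at the start; "moment": the same for the moment, N m; "gripper_width": finger opening in m.
Only numpy, scipy, OpenCV 4.12 (cv2) and the standard library are available. Lean on these libraries where they do the work, as an engineer would, in place of code of your own. Each camera call takes 0.05 s, during which the arm holds its last target.

## Task

Set the tube-rack jig on the worktop to its mark: with the clamp lever still loose, slide the steel stop fence along its slots until the pointer on the fence is level with the pointer on the small index marker, to within a few millimetres. Then swing the clamp lever clockwise (seen from above) until it stops, to lock the fence there. Leave the cup, bottle, timer and pen around it where they stand.

Things in the scene. Friction and masses are not known exactly. Their poses are not given: they have to be found in the camera images.
- rack_jig: The jig: a flat aluminium base plate, 175 x 300 x 12 mm, screwed down to the worktop. Its origin lies at worktop height under the plate; the plate runs from -100 to +75 mm along its x and from -155 to +145 mm along its y. Its y axis is the direction in which the stop fence slides (positive towards the low end stop, 18 mm high above the plate, whose near face is at y = +133 mm); its x axis points across, away from the robot; z is up.
- fence_wall (a point): The stop fence is a steel angle: a foot plate 8 mm thick with two long slots lies on the base plate, and an upright wall stands at its end. This point lies in the wall's middle plane, midway along its length, 14 mm below its top edge (the top edge is 72 mm above the worktop). The wall is 12 mm thick (along the jig's y), 120 mm long (along the jig's x) and 60 mm high, free to be pinched from above across its thickness. Axes as the jig's.
- fence_pointer (a point): Tip of the small pointed tab at the robot-side end of the fence's wall, low down, 22 mm above the worktop. It moves with the fence; axes as the jig's. It lies in the wall's middle plane, 68 mm from fence_wall along the jig's -x.
- marker_pointer (a point): Tip of the pointed tab on the index marker, a dark steel block 16 x 22 x 15 mm fixed on the base plate by the plate's robot-side edge. Its tip faces the fence's path, in line with the path of fence_pointer but 3 mm beside it. Axes as the jig's: the fence is set when fence_pointer and marker_pointer have the same y in the jig's frame.
- stop_fence (a joint): Position of the fence along the slots in m, 0 to 0.085, growing towards the jig's +y (towards the low end stop). It starts at 0.020 or less, and the marker is always further on, 25 mm or more. It needs about 4 N to slide and stays where it is left.
- clamp_lever (a joint): Angle of the clamp lever in rad: 0 = loose, 1.5 = tight, at its stop; it starts at 0 to 0.25. It grows clockwise seen from above. At 0 its arm points along the jig's -y; at 1.5 nearly along the jig's -x (towards the robot). Turning takes about 2 N at the grip, and it stays where it is left.
- lever_grip (a point): Centre of the clamp lever's upright round grip, 14 mm below its top (the top is 82 mm above the worktop). The grip is black, 19 mm in diameter over its upper 18 mm and a little slimmer below; it stands 38 mm above the lever's arm, whose top is 41 mm above the worktop. It is 85 mm from the lever's axis.
- lever_pivot (a point): Point on the lever's upright axis, at the height of lever_grip. The lever sits on the bolt in the fence's far slot; the hub is 26 mm in diameter. The bolts do not move as the fence slides.
- cup_mid (a point): Loose white sample cup, 59 mm in diameter, 66 mm high, behind the jig; point half-way up its axis.
- bottle_mid (a point): Loose white reagent bottle with black cap, 55 mm in diameter, 118 mm high, to the right; point half-way up its axis.
- timer_mid (a point): Loose flat white timer, 62 x 66 x 16 mm, behind the jig; its centre.
- pen_mid (a point): Loose felt pen, 135 mm long and 17 mm thick, lying to the left of the jig; its centre.

How it is judged:
By the outcome, as a careful person would: the job done as asked, in the order asked, and still so for the second after the job is handed in, with the robot touching nothing.
It also fails if it takes over 48 s, if anything falls off the work surface, if the arm or the gripper's body presses on something with over 40 N, if the wrist force passes 120 N, or if a joint passes its speed limit or range.

## Working session

There is one attempt and no reset: what is moved stays moved. The work goes in short steps, Python scripts to look and compute and a tool call to move; the robot and the scene stay as the last step left them, time stands still between calls to the robot, and variables do not carry over. Pictures are saved under pics/ and viewed, and the job is handed in when it is done.

Besides the shell and the picture viewer there is one more tool, called by a JSON object that holds its "method" and its "body", one argument or row to a line. apply_moves: Moves the arm, as the interface text tells. Its arguments: {"type":"object","properties":{"moves":{"type":"array","items":{"type":"array"}},"grip_force":{"type":"number"}},"required":["moves"]}

```bash
mkdir -p pics; ls
python3 - <<'E'
from bench import monitor, viewer, job
import cv2,json
print(monitor.read_state())
for n in ["scene","top","wrist"]:
    c=viewer.calibration(n); print(n,c)
    im=viewer.get_image(n); cv2.imwrite(f"pics/{n}0.png",im[:,:,::-1])
E
```

```text
pics
{'time': 0.0, 'qpos': array([-1.33488256e+00,  2.64756165e-01,  1.60534790e+00, -1.46705706e-06,
        1.27369607e+00, -3.69095906e-02]), 'joint_vel': array([-1.04043370e-03,  1.21065348e-03, -3.91381808e-04, -5.73926432e-04,
       -7.74973179e-05,  8.95424317e-04]), 'effort': array([ 1.38840889e-03, -5.02110672e+01, -3.56872880e+01,  7.29811820e-02,
        2.95548630e-02, -2.00216246e-04]), 'eef_pos': array([ 0.18170757, -0.64935593,  0.23740007]), 'tcp_rot': array([-2.50178313,  1.89786783,  0.00268354]), 'wrist_force': array([ 0.63706586,  0.11984766, -0.11325987]), 'moment': array([ 0.02520273, -0.01891358,  0.03539437]), 'gripper_width': 0.08802973885578806}
scene {'intrinsics': array([[363.87703784,   0.        , 253.67486867],
       [  0.        , 363.87703784, 188.20483689],
       [  0.        ,   0.        ,   1.        ]]), 'camera_from_world': array([[-0.85979885, -0.51044935, -0.01368952,  0.48204073],
       [ 0.31826319, -0.55666068,  0.76735743, -0.30503276],
       [-0.39931752,  0.65541617,  0.64107345, -0.81700075],
       [ 0.        ,  0.        ,  0.  
[... 207 characters left out ...]
rom_world': array([[-0.08313811, -0.99653268, -0.00326713, -0.07528772],
       [ 0.97320937, -0.08189666,  0.21484054, -0.61987737],
       [-0.21436318,  0.01468184,  0.97664368, -1.4624205 ],
       [ 0.        ,  0.        ,  0.        ,  1.        ]])}
wrist {'intrinsics': array([[323.06418577,   0.        , 259.43429107],
       [  0.        , 323.06418577, 191.7983188 ],
       [  0.        ,   0.        ,   1.        ]]), 'camera_from_world': array([[ 0.26936887, -0.96303536, -0.00181874, -0.67451848],
       [ 0.91691063,  0.25704397, -0.30529216,  0.04197247],
       [ 0.29447464,  0.08056858,  0.952257  , -0.39046097],
       [ 0.        ,  0.        ,  0.        ,  1.        ]])}
```

View pics/scene0.png

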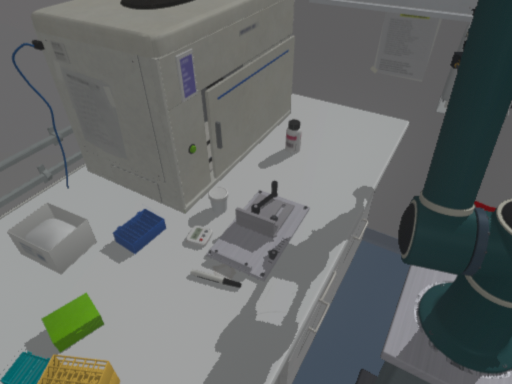

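View pics/top0.png

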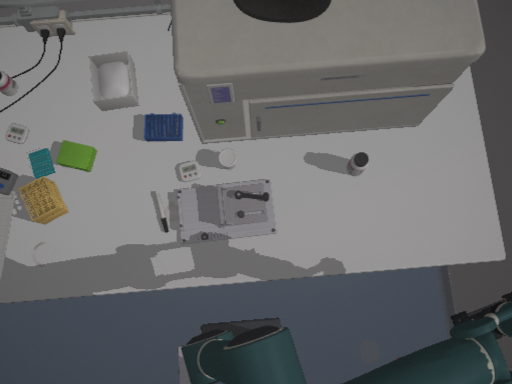

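View pics/wrist0.png

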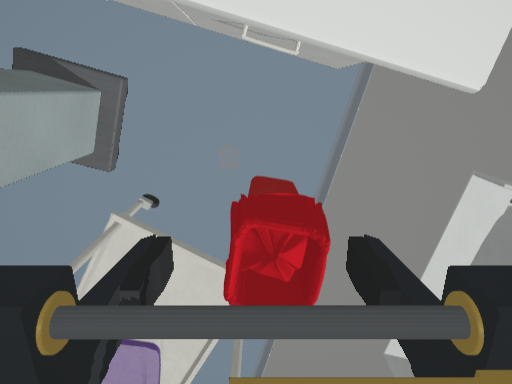

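The top view shows the jig at about cols 178–275, rows 180–242. The pen is to its left at col 163, and the cup and timer are behind it at (228,158) and (188,171). The bottle is at (357,163). I'll enlarge the jig.

Run:
```python
import cv2
a=cv2.imread("pics/top0.png")[170:250,170:285]; cv2.imwrite("pics/topc.png",cv2.resize(a,None,fx=6.9,fy=6.9,interpolation=cv2.INTER_CUBIC))
a=cv2.imread("pics/scene0.png")[170:285,190:320]; cv2.imwrite("pics/scenec.png",cv2.resize(a,None,fx=5,fy=5,interpolation=cv2.INTER_CUBIC))
```

```text
(no output)
```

View pics/topc.png

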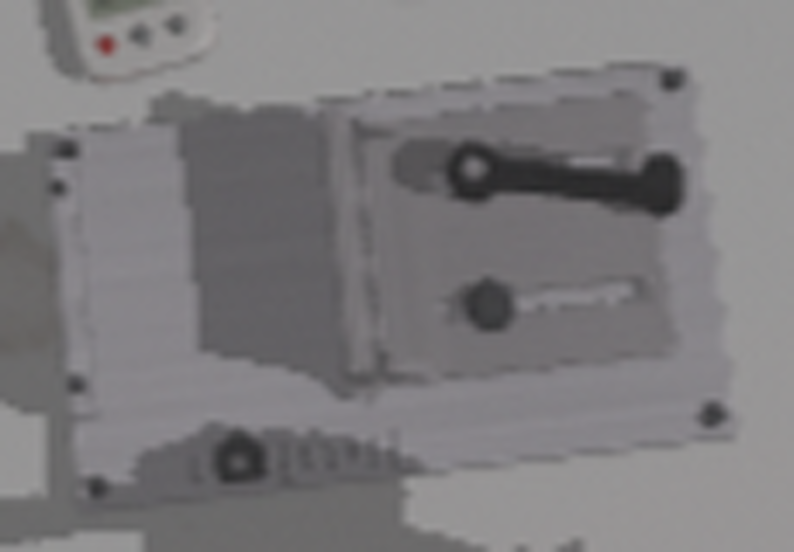

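View pics/scenec.png

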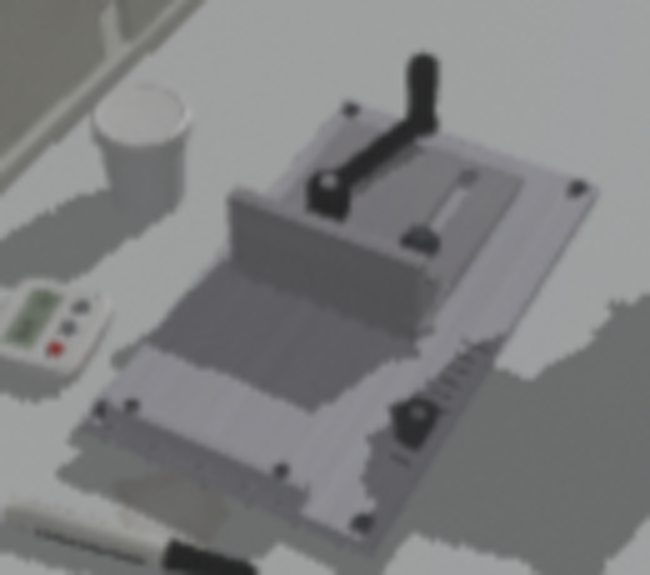

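```bash
cat > h.py <<'E'
import numpy as np, cv2
from bench import monitor, viewer
from scipy.spatial.transform import Rotation as R
from scipy.optimize import least_squares
def proj(c,P):
    P=np.atleast_2d(P); T=c["camera_from_world"]; q=P@T[:3,:3].T+T[:3,3]
    q=q*[1,-1,-1]; u=q@c["intrinsics"].T; return u[:,:2]/u[:,2:]
def ray(c,uv,z):
    T=c["camera_from_world"]; d=np.linalg.inv(c["intrinsics"])@[uv[0],uv[1],1]; d=d*[1,-1,-1]
    o=-T[:3,:3].T@T[:3,3]; d=T[:3,:3].T@d; return o+d*(z-o[2])/d[2]
def j2w(p,J):
    x,y,a=p; J=np.atleast_2d(J); c,s=np.cos(a),np.sin(a)
    return np.c_[x+c*J[:,0]-s*J[:,1], y+s*J[:,0]+c*J[:,1], J[:,2]]
def w2j(p,P):
    x,y,a=p; d=np.asarray(P)-[x,y,0]; c,s=np.cos(a),np.sin(a)
    return np.array([c*d[0]+s*d[1],-s*d[0]+c*d[1],d[2]])
E
python3 - <<'E'
from h import *
c=viewer.calibration("top")
f=lambda u,v:(170+u/6.9,170+v/6.9)
cor=[f(690,65),f(735,435),f(78,510)]
J=np.array([[.075,-.155,.012],[-.1,-.155,.012],[-.1,.145,.012]])
r=least_squares(lambda p:(proj(c,j2w(p,J))-cor).ravel(),[.55,.05,0]); p=r.x; print(p,r.fun)
np.save("jig.npy",p)
for n,uv,z in [("hub",f(473,168),.05),("grip",f(662,170),.082),("markbolt",f(240,455),.03),("wallL",f(335,110),.072),("wallR",f(360,392),.072),("wallL2",f(352,110),.072),("wallR2",f(380,382),.072)]:
    w=ray(c,uv,z);print(n,w,w2j(p,w)*1000)
for n,uv,z in [("cup",(228,152),.066),("pen0",(157,193),.01),("pen1",(166,231),.01),("bottle",(361,158),.118)]: print(n,ray(c,uv,z))
E
```

```text
[ 0.55653728 -0.01158257  0.02880079] [ 0.20991083 -0.46200186  0.22845209  0.2400533  -0.43211108  0.18146555]
hub [ 0.58684789 -0.06092235  0.05      ] [ 28.87721122 -50.19217083  50.        ]
grip [ 0.57257901 -0.14447702  0.082     ] [  12.20814389 -133.30128744   82.        ]
markbolt [0.46932492 0.05305494 0.03      ] [-85.31484029  67.12214068  30.        ]
wallL [ 0.61372942 -0.00245681  0.072     ] [57.43121526  7.47502727 72.        ]
wallR [ 0.48730517 -0.00505885  0.072     ] [-69.01553603   8.5146809   72.        ]
wallL2 [ 0.61309663 -0.00997793  0.072     ] [ 5.65821002e+01 -2.47530242e-02  7.20000000e+01]
wallR2 [ 0.49094976 -0.01405027  0.072     ] [-65.63138491  -0.57796356  72.        ]
cup [ 0.72074953 -0.03856812  0.066     ]
pen0 [0.62097609 0.19848647 0.01      ]
pen1 [0.49734124 0.17515622 0.01      ]
bottle [ 0.65330226 -0.43752389  0.118     ]
```

{"method": "apply_moves", "body": {
  "moves": [
    [[0,0,0],7,0],
    [[0,0,0],7,0],
    [[-4.2,-1.8,0],0,0],
    [[-4.2,-1.8,0],0,0],
    [[-4.2,-1.8,0],0,0],
    [[-4.2,-1.8,0],0,0],
    [[-4.2,-1.8,0],0,0],
    [[-4.2,-1.8,0],0,0],
    [[-4.2,-1.8,0],0,0],
    [[-4.2,-1.8,0],0,0],
    [[-4.2,-1.8,0],0,0],
    [[-4.2,-1.8,0],0,0]
  ]
}}

```text
time: 1.35
eef_pos: [0.3499, -0.2233, 0.2386]
tcp_rot: [-2.252, 2.19, -0.0]
wrist_force: [0.1, -0.7, 0.8]
gripper_width: 0.088
```

{"method": "apply_moves", "body": {
  "moves": [
    [[-4.2,-1.8,0.5],0,0],
    [[-4.2,-1.8,0.5],0,0],
    [[-4.2,-1.8,0.5],0,0],
    [[-4.2,-1.8,0.5],0,0],
    [[-4.2,-1.8,0.5],0,0.2],
    [[-4.2,-1.8,0.5],0,0.4],
    [[0,0,0],0,0.4],
    [[0,0,0],0,0.4]
  ]
}}

```text
time: 2.15
eef_pos: [0.4502, 0.0307, 0.2082]
tcp_rot: [2.255, -2.185, -0.001]
wrist_force: [-0.7, -0.5, -0.1]
gripper_width: 0.0583
```

Run:
```python
from h import *
s=monitor.read_state(); print(s["time"],s["qpos"],s["eef_pos"],s["tcp_rot"],s["gripper_width"])
c=viewer.calibration("wrist"); np.save("w1.npy",c,allow_pickle=True)
im=viewer.get_image("wrist"); cv2.imwrite("pics/w1.png",im[:,:,::-1])
```

```text
2.15 [ 1.32031578e-02 -1.46632681e-01  2.09454378e+00 -5.23500200e-04
  1.19513712e+00  1.55250274e+00] [0.45022984 0.03068125 0.20823312] [ 2.25537362e+00 -2.18501167e+00 -1.08098378e-03] 0.058344331701714644
```

View pics/w1.png

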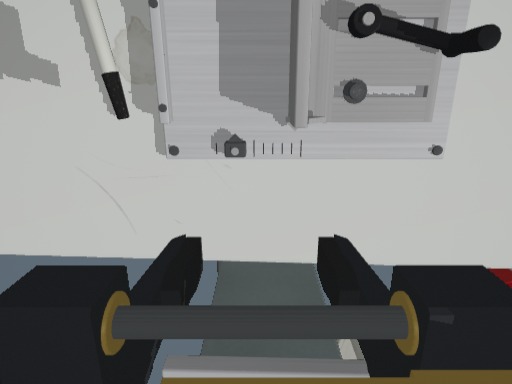

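Run:
```python
import cv2
a=cv2.imread("pics/w1.png"); 
cv2.imwrite("pics/w1a.png",cv2.resize(a[95:165,155:335],None,fx=4.4,fy=4.4,interpolation=cv2.INTER_CUBIC))
cv2.imwrite("pics/w1b.png",cv2.resize(a[0:165,280:512],None,fx=3.4,fy=3.4,interpolation=cv2.INTER_CUBIC))
```

```text
(no output)
```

View pics/w1a.png

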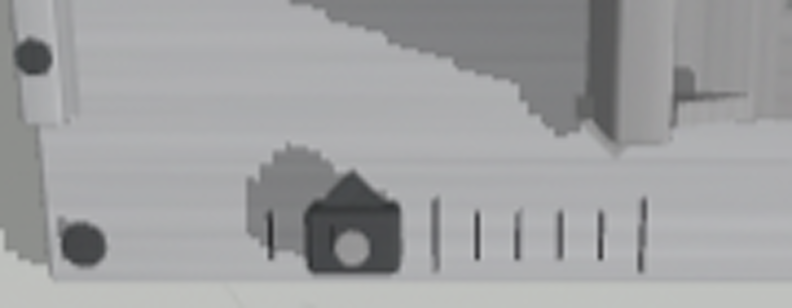

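View pics/w1b.png

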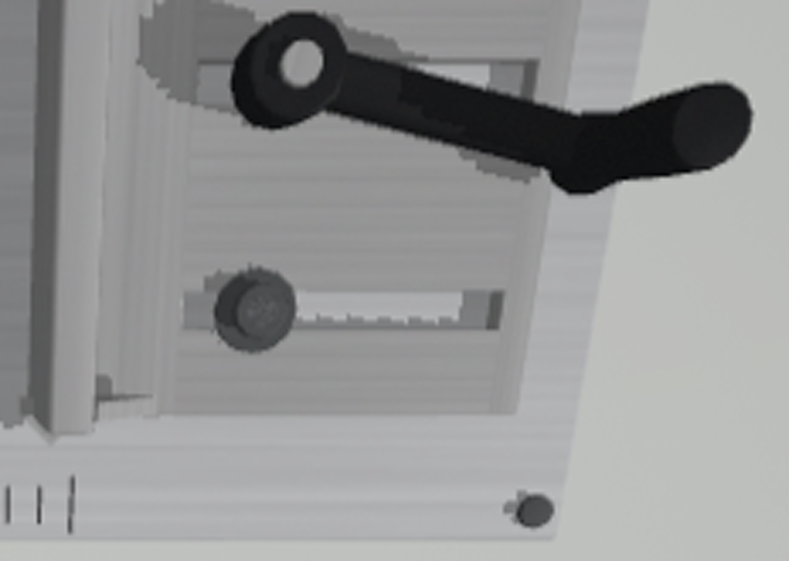

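Run:
```python
from h import *
ct=viewer.calibration("top"); cw=np.load("w1.npy",allow_pickle=True).item()
f=lambda u,v:(170+u/6.9,170+v/6.9)
a=lambda u,v:(155+u/4.4,95+v/4.4); b=lambda u,v:(280+u/3.4,v/3.4)
cort=[f(690,65),f(735,435),f(78,510)]
J=np.array([[.075,-.155,.012],[-.1,-.155,.012],[-.1,.145,.012]])
cw_=[a(52,280),b(555,540)]; Jw=np.array([[-.1,.145,.012],[-.1,-.155,.012]])
def fun(p):
    r=[(proj(ct,j2w(p,J))-cort).ravel()/.6,(proj(cw,j2w(p,Jw))-cw_).ravel()/.4]
    e=w2j(p,ray(cw,b(648,0),.012)); r.append([(e[1]+.155)/.0005*.5]); return np.concatenate(r)
r=least_squares(fun,[.55,0,0.03]); p=r.x; print(p,r.fun); np.save("jig.npy",p)
for n,uv,z in [("fptr",a(617,155),.022),("mtip",a(352,170),.022),("mtip18",a(352,170),.018),("markerfrontL",a(308,272),.012),("markerR",a(400,272),.012),("walltopL",a(620,143),.072),("walltopR",a(670,140),.072),("hubtop",b(300,62),.055),("griptop",b(712,125),.082),("bolt",b(258,310),.03),("walltopfarL",b(62,0),.072),("walltopfarR",b(110,0),.072)]:
    w=ray(cw,uv,z);print(n,w,(w2j(p,w)*1000).round(1))
s=monitor.read_state(); M=R.from_rotvec(s["tcp_rot"]).as_matrix(); print(M, np.arctan2(M[1,0],M[0,0]))
```

```text
[ 0.55805923 -0.01078019  0.03111365] [-0.24870853 -1.67770056 -0.02031438 -0.57653731 -1.05245721 -0.31208763
 -2.89111829  0.76364156  2.31550192  0.51602514  1.89572822]
fptr [ 0.48974833 -0.00523963  0.022     ] [-68.1   7.7  22. ]
mtip [0.4843738  0.05596365 0.022     ] [-71.6  69.   22. ]
mtip18 [0.48382723 0.05624322 0.018     ] [-72.1  69.3  18. ]
markerfrontL [0.45792711 0.06719301 0.012     ] [-97.7  81.1  12. ]
markerR [0.4586334  0.04473727 0.012     ] [-97.7  58.6  12. ]
walltopL [4.98112440e-01 4.89298444e-05 7.20000000e-02] [-59.6  12.7  72. ]
walltopR [ 0.49899988 -0.00969656  0.072     ] [-59.    2.9  72. ]
hubtop [ 0.58739181 -0.05593843  0.055     ] [ 27.9 -46.   55. ]
griptop [ 0.57246726 -0.14250573  0.082     ] [  10.3 -132.1   82. ]
bolt [ 0.52950631 -0.05996608  0.03      ] [-30.1 -48.3  30. ]
walltopfarL [0.59492473 0.00467794 0.072     ] [37.3 14.3 72. ]
walltopfarR [ 0.5952708  -0.00618643  0.072     ] [37.3  3.4 72. ]
[[ 2.96865755e-02 -9.99558713e-01 -1.04189312e-03]
 [-9.99559085e-01 -2.96859434e-02 -6.17031806e-04]
 [ 5.85829938e-04  1.05975130e-03 -9.99999267e-01]] -1.5411053840147317
```

{"method": "apply_moves", "body": {
  "moves": [
    [[1.2,-3.6,0],0,0.4],
    [[1.2,-3.6,1],0,0.4],
    [[1.2,-3.5,3],0,0.4],
    [[0,0,4],0,0.4],
    [[0,0,4],0,0.4],
    [[0,0,0],0,0.4],
    [[0,0,0],0,0.4]
  ]
}}

```text
time: 2.9
eef_pos: [0.5576, -0.0046, 0.0886]
tcp_rot: [2.249, -2.191, -0.002]
wrist_force: [0.1, 0.5, 0.4]
gripper_width: 0.0529
```

Run:
```python
from h import *
s=monitor.read_state(); print(s["time"],s["eef_pos"],s["wrist_force"]);p=np.load("jig.npy");print(w2j(p,s["eef_pos"]))
c=viewer.calibration("wrist"); np.save("w2.npy",c,allow_pickle=True)
im=viewer.get_image("wrist"); cv2.imwrite("pics/w2.png",im[:,:,::-1])
```

```text
2.9 [ 0.55763238 -0.00462345  0.08857427] [0.14886521 0.48790786 0.36323416]
[-0.00023512  0.00616703  0.08857427]
```

View pics/w2.png

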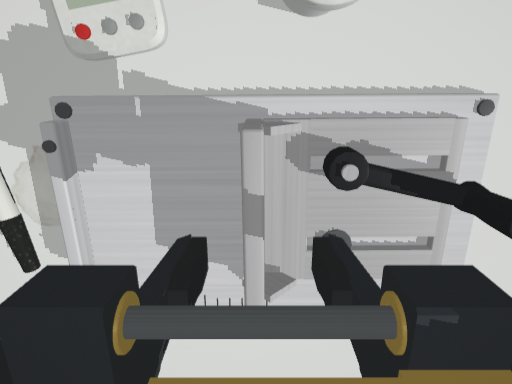

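{"method": "apply_moves", "body": {
  "moves": [
    [[-0.2,0,1.5],0,0.4],
    [[0,0,2],0,0.4],
    [[0,0,1.4],0,0.4],
    [[0,0,0],0,0.6],
    [[0,0,0],0,0.8],
    [[0,0,0],0,1],
    [[0,0,0],0,1],
    [[0,0,0],0,1]
  ],
  "grip_force": 25
}}

```text
time: 3.75
eef_pos: [0.5592, -0.0011, 0.0405]
tcp_rot: [-2.252, 2.189, -0.002]
wrist_force: [0.1, -0.2, 0.3]
gripper_width: 0.0151
```

{"method": "apply_moves", "body": {
  "moves": [
    [[0,0,0],0,1],
    [[0,0,0],0,1],
    [[0,0,0],0,1]
  ]
}}

```text
time: 4.05
eef_pos: [0.5591, -0.001, 0.0403]
tcp_rot: [-2.252, 2.189, -0.001]
wrist_force: [-0.6, 0.4, 5.0]
gripper_width: 0.0121
```

Run:
```python
from h import *
s=monitor.read_state(); p=np.load("jig.npy");print(s["gripper_width"],s["wrist_force"],w2j(p,s["eef_pos"]))
```

```text
0.012066667656635433 [-0.56139076  0.38897034  5.03342166] [0.00130201 0.00970414 0.04034453]
```

{"method": "apply_moves", "body": {
  "moves": [
    [[-0.4,0,0],0,1],
    [[-0.7,0,0],0,1],
    [[-0.7,0,0],0,1],
    [[-0.7,0,0],0,1],
    [[-0.7,0,0],0,1],
    [[-0.7,0,0],0,1],
    [[-0.7,0,0],0,1],
    [[-0.6,0,0],0,1],
    [[-0.3,0,0],0,1],
    [[0,0,0],0,1],
    [[0,0,0],0,1]
  ]
}}

```text
time: 5.15
eef_pos: [0.5573, 0.0542, 0.0403]
tcp_rot: [-2.253, 2.189, -0.001]
wrist_force: [-1.9, -0.8, 5.5]
gripper_width: 0.0115
```

Run:
```python
from h import *
s=monitor.read_state(); p=np.load("jig.npy");print(s["gripper_width"],s["wrist_force"],w2j(p,s["eef_pos"]))
for n in ["top","scene","wrist"]:
    c=viewer.calibration(n); np.save(f"{n}3.npy",c,allow_pickle=True)
    im=viewer.get_image(n); cv2.imwrite(f"pics/{n}3.png",im[:,:,::-1])
a=cv2.imread("pics/scene3.png")[170:285,190:320]; cv2.imwrite("pics/scene3c.png",cv2.resize(a,None,fx=5,fy=5,interpolation=cv2.INTER_CUBIC))
```

```text
0.011453794743247302 [-1.91369035 -0.83894679  5.53663423] [0.00122005 0.0649397  0.04031448]
```

View pics/scene3c.png

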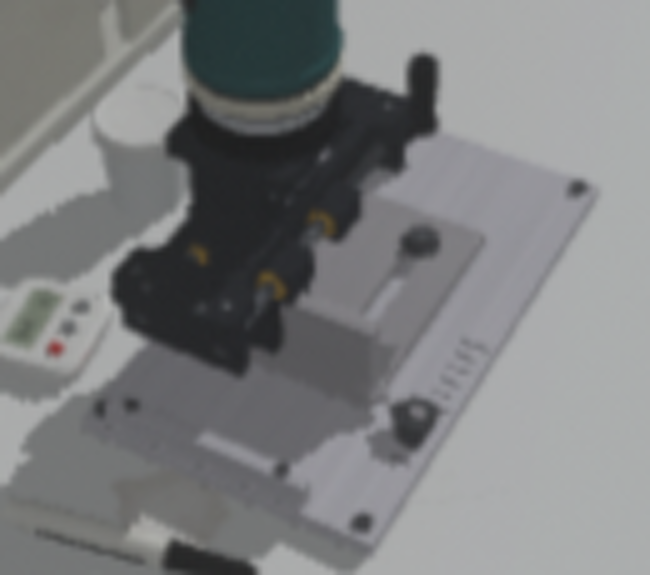

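View pics/wrist3.png

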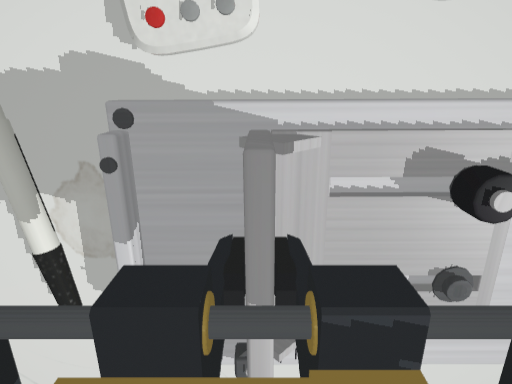

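{"method": "apply_moves", "body": {
  "moves": [
    [[-0.3,0,0],0,1],
    [[-0.25,0,0],0,1],
    [[0,0,0],0,1],
    [[0,0,0],0,1],
    [[0,0,0],0,0.4],
    [[0,0,0],0,0.4],
    [[0,0,0],0,0.4],
    [[0,0,-2],0,0.4],
    [[0,0,-4],0,0.4],
    [[0,2,-4],0,0.4],
    [[0,4,-4],0,0.4],
    [[0,4,-2],0,0.4]
  ]
}}

```text
time: 6.5
eef_pos: [0.4627, 0.0569, 0.1982]
tcp_rot: [-2.25, 2.187, -0.005]
wrist_force: [-0.2, 0.9, 2.1]
gripper_width: 0.0532
```

{"method": "apply_moves", "body": {
  "moves": [
    [[0,0.5,0],0,0.4],
    [[0,0,0],0,0.4],
    [[0,0,0],0,0.4]
  ]
}}

```text
time: 6.8
eef_pos: [0.4566, 0.0566, 0.1941]
tcp_rot: [2.252, -2.189, -0.001]
wrist_force: [1.4, -0.7, -0.1]
gripper_width: 0.0532
```

Run:
```python
from h import *
s=monitor.read_state(); print(s["time"],s["eef_pos"],np.abs(s["joint_vel"]).max())
c=viewer.calibration("wrist"); np.save("w4.npy",c,allow_pickle=True)
im=viewer.get_image("wrist"); cv2.imwrite("pics/w4.png",im[:,:,::-1])
a=cv2.imread("pics/w4.png"); 
cv2.imwrite("pics/w4a.png",cv2.resize(a[95:165,190:320],None,fx=6,fy=6,interpolation=cv2.INTER_CUBIC))
```

```text
6.8 [0.45663623 0.05660164 0.19414681] 0.026737356686594972
```

View pics/w4.png

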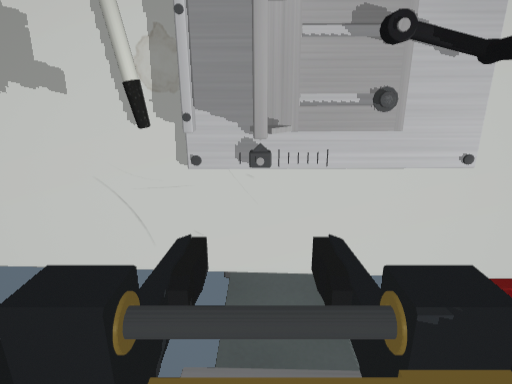

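View pics/w4a.png

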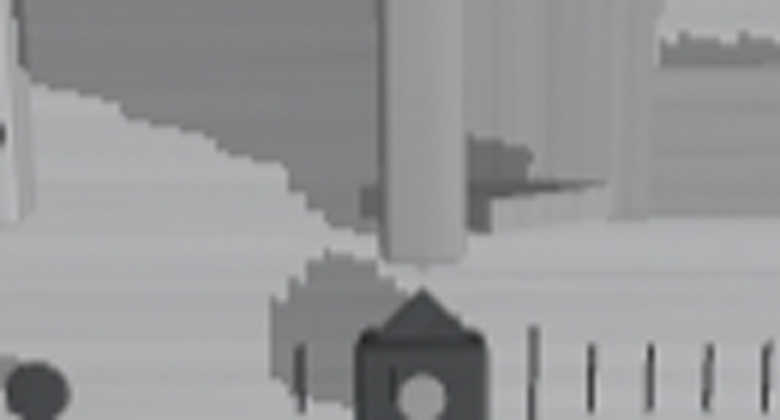

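The fence pointer tip at (260.3,139.7) and the marker tip at (260.5,143.3) line up to within 0.3 px, about 0.3 mm. Next is the lever.

{"method": "apply_moves", "body": {
  "moves": [
    [[4,-2.2,0],0,0.4],
    [[4,-2.2,0],0,0.4],
    [[4,-2.2,0],0,0.4],
    [[4,-2.2,0],0,0.4],
    [[4.1,-2.2,0],0,0.4],
    [[0,0,0],-8.5,0.4],
    [[0,0,0],-8.5,0.4],
    [[0,0,0],-8.5,0.4],
    [[0,0,0],-8.5,0.4],
    [[0,0,0],-8.5,0.4]
  ]
}}

```text
time: 7.85
eef_pos: [0.5726, -0.1415, 0.1926]
tcp_rot: [2.896, -1.216, -0.005]
wrist_force: [0.9, -0.2, 0.3]
gripper_width: 0.053
```

{"method": "apply_moves", "body": {
  "moves": [
    [[0,0,1],-8.5,0.4],
    [[0,0,1],-8.5,0.4],
    [[0,0,1],-8.5,0.4],
    [[0,0,1],-8.5,0.4],
    [[0,0,0],0,0.4],
    [[0,0,0],0,0.4]
  ]
}}

```text
time: 8.45
eef_pos: [0.5721, -0.1412, 0.1534]
tcp_rot: [-3.124, 0.331, 0.004]
wrist_force: [0.2, -0.1, 0.4]
gripper_width: 0.0529
```

Run:
```python
from h import *
p=np.load("jig.npy")
s=monitor.read_state(); M=R.from_rotvec(s["tcp_rot"]).as_matrix(); print(s["time"],s["qpos"],s["eef_pos"],np.degrees(np.arctan2(M[1,0],M[0,0])),w2j(p,s["eef_pos"]))
c=viewer.calibration("wrist"); np.save("w5.npy",c,allow_pickle=True)
im=viewer.get_image("wrist"); cv2.imwrite("pics/w5.png",im[:,:,::-1])
g=j2w(p,[[.0107,-.1313,.082],[.030,-.0485,.05]]);print(proj(c,g))
```

```text
8.45 [-2.84325752e-01  1.72807893e-01  1.87756475e+00  5.61992866e-05
  1.09398033e+00 -7.35139177e-02] [ 0.57213051 -0.14124227  0.15341285] -12.080090256397332 [ 0.01000597 -0.13083668  0.15341285]
[[260.4248205  204.15261961]
 [259.04542051  79.50317442]]
```

View pics/w5.png

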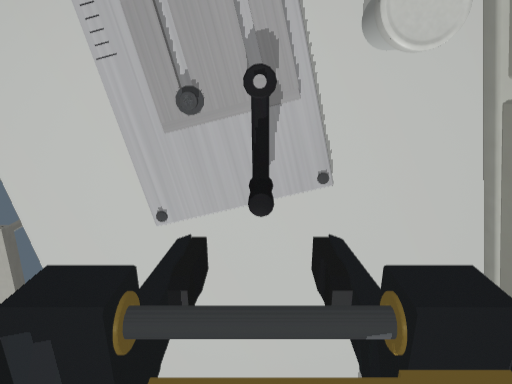

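The grip top at (261,204) and hub at (259.5,80.5) match the predictions. I'll descend and pinch.

{"method": "apply_moves", "body": {
  "moves": [
    [[0,0,3],0,0.4],
    [[0,0,3.5],0,0.4],
    [[0.05,0,2.5],0,0.4],
    [[0,0,1.2],0,0.4],
    [[0,0,0],0,0.7],
    [[0,0,0],0,1],
    [[0,0,0],0,1],
    [[0,0,0],0,1],
    [[0,0,0],0,1],
    [[0,0,0],0,1]
  ],
  "grip_force": 15
}}

```text
time: 9.5
eef_pos: [0.5735, -0.1417, 0.0545]
tcp_rot: [3.124, -0.325, 0.003]
wrist_force: [-1.9, 1.1, 5.2]
gripper_width: 0.0176
```

Run:
```python
from h import *
p=np.load("jig.npy")
s=monitor.read_state(); M=R.from_rotvec(s["tcp_rot"]).as_matrix(); y=np.degrees(np.arctan2(M[1,0],M[0,0]));e=w2j(p,s["eef_pos"]); print(s["gripper_width"],s["wrist_force"],y-np.degrees(p[2]),e)
d=e[:2]-[.030,-.0485]; print(np.hypot(*d), np.arctan2(-d[0],-d[1]))
```

```text
0.017605766403987446 [-1.85111559  1.14186266  5.20034349] -13.65380593196412 [ 0.01138617 -0.13129835  0.05447909]
0.08486483850022575 0.221132795780231
```

{"method": "apply_moves", "body": {
  "moves": [
    [[-0.44,-0.01,0],3,1],
    [[-0.89,-0.05,0],6,1],
    [[-0.89,-0.05,0],6,1],
    [[-0.89,-0.05,0],6,1],
    [[-0.89,-0.05,0],6,1],
    [[-0.89,-0.05,0],6,1],
    [[0,0,0],0,1]
  ]
}}

```text
time: 10.2
eef_pos: [0.5301, -0.1187, 0.0544]
tcp_rot: [2.902, -1.201, 0.002]
wrist_force: [-3.6, -1.5, 6.2]
gripper_width: 0.0175
```

```bash
cat > lev.py <<'E'
from h import *
p=np.load("jig.npy")
s=monitor.read_state(); M=R.from_rotvec(s["tcp_rot"]).as_matrix(); y=np.degrees(np.arctan2(M[1,0],M[0,0]));e=w2j(p,s["eef_pos"]); print(s["time"],s["gripper_width"],s["wrist_force"],y-np.degrees(p[2]),e,s["qpos"][5])
d=e[:2]-[.030,-.0485]; print(np.hypot(*d), np.arctan2(-d[0],-d[1]))
E
python3 lev.py
```

```text
10.2 0.01753370272442847 [-3.63773261 -1.45029898  6.16527685] -46.75918678630518 [-0.03126751 -0.10695077  0.05444661] 0.5204810338763208
0.08467703370385969 0.8089219352567482
```

{"method": "apply_moves", "body": {
  "moves": [
    [[-0.89,-0.05,0],6,1],
    [[-0.89,-0.05,0],6,1],
    [[-0.89,-0.05,0],6,1],
    [[-0.89,-0.05,0],6,1],
    [[-0.89,-0.05,0],6,1],
    [[-0.74,-0.03,0],5,1],
    [[-0.3,0,0],2,1],
    [[-0.3,0,0],2,1],
    [[0,0,0],0,1],
    [[0,0,0],0,1]
  ]
}}

```text
time: 11.2
eef_pos: [0.5055, -0.0673, 0.0544]
tcp_rot: [2.336, -2.099, 0.001]
wrist_force: [-5.3, -1.3, 9.5]
gripper_width: 0.0172
```

```bash
python3 lev.py
```

```text
11.2 0.017180219526460337 [-5.32822726 -1.30258136  9.51716251] -85.65440259107733 [-0.05425594 -0.05487259  0.05440413] 1.2838568746812358
0.084496589406318 1.4953063914294296
```

{"method": "apply_moves", "body": {
  "moves": [
    [[-0.2,0,0],1,1],
    [[-0.2,0,0],1,1],
    [[0,0,0],0,1],
    [[0,0,0],0,1]
  ]
}}

```text
time: 11.6
eef_pos: [0.5057, -0.067, 0.0544]
tcp_rot: [2.299, -2.134, 0.009]
wrist_force: [-3.8, -15.8, 5.9]
gripper_width: 0.0175
```

```bash
python3 lev.py
```

```text
11.6 0.01750077365348373 [ -3.82999973 -15.84646507   5.87577648] -87.51787527239742 [-0.05411149 -0.05454733  0.0544061 ] 1.3260024918939812
0.08432860378283817 1.4990232797703495
```

{"method": "apply_moves", "body": {
  "moves": [
    [[0,0,0],0,0.5],
    [[0,0,0],0,0.5],
    [[0,0,0],0,0.5],
    [[0,0,-2],0,0.5],
    [[0,0,-4],0,0.5],
    [[0,0,-4],0,0.5],
    [[-3,1.5,-3],0,0.5],
    [[-4,1.5,-1],0,0.5],
    [[-4,1.5,0],0,0.5],
    [[0,0,0],0,0.5],
    [[0,0,0],0,0.5],
    [[0,0,0],0,0.5]
  ]
}}

```text
time: 12.8
eef_pos: [0.4526, 0.0433, 0.1928]
tcp_rot: [2.3, -2.139, 0.0]
wrist_force: [0.3, -0.6, -0.5]
gripper_width: 0.0439
```

Run:
```python
from h import *
p=np.load("jig.npy")
s=monitor.read_state(); print(s["time"],s["eef_pos"],s["wrist_force"],s["gripper_width"])
for n in ["wrist","top"]:
    c=viewer.calibration(n); np.save(f"{n}6.npy",c,allow_pickle=True)
    im=viewer.get_image(n); cv2.imwrite(f"pics/{n}6.png",im[:,:,::-1])
    a=1.5
    print(proj(c,j2w(p,[[.030-.085*np.sin(a),-.0485-.085*np.cos(a),.082]])))
a=cv2.imread("pics/wrist6.png")
cv2.imwrite("pics/w6a.png",cv2.resize(a[70:190,190:390],None,fx=4,fy=4,interpolation=cv2.INTER_CUBIC))
```

```text
12.8 [0.45263643 0.04325135 0.1927992 ] [ 0.31664878 -0.64275391 -0.47722444] 0.04390977554753673
[[402.60463024 134.76974856]]
[[242.12599608 218.80816405]]
```

View pics/wrist6.png

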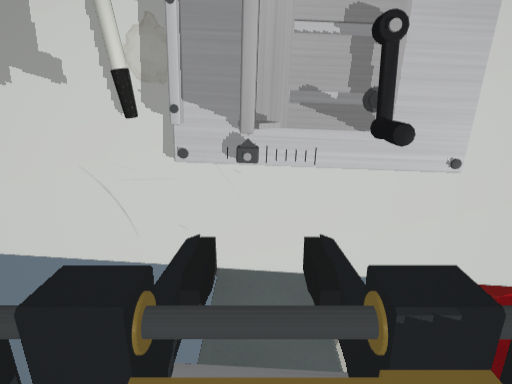

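View pics/w6a.png

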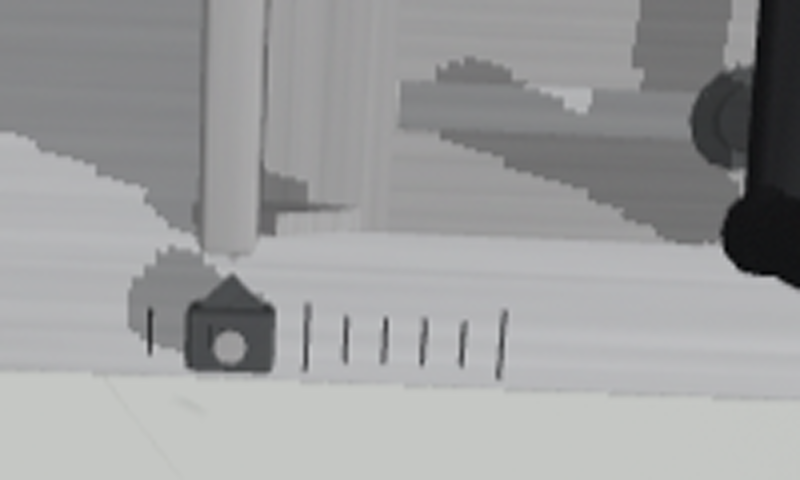

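View pics/top6.png

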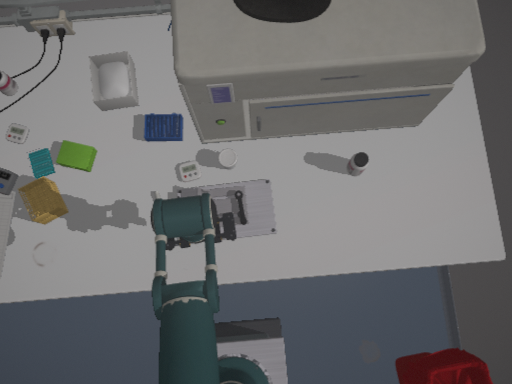

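The grip top at (402,134) matches the prediction for 1.5 rad, and the pointers still line up. The cup, timer and bottle are unmoved in the top view, and so is the pen in the wrist view. The arm is clear of everything.

Run:
```python
from h import *
from bench import job
p=np.load("jig.npy"); c=np.load("wrist6.npy",allow_pickle=True).item()
for uv in [(190+235/4,70+258/4),(190+232/4,70+275/4)]: print(w2j(p,ray(c,uv,.022))*1000)
print(job.job_done())
```

```text
[-67.78432443  68.50210317  22.        ]
[-71.94209001  69.10653978  22.        ]
the job is handed in; nothing more can be done
None
```

The fence is set to the index marker and the clamp lever is locked at its stop. I handed the job in at about 13 s of the 48 s allowed.

- **Fence:** I pinched the wall and slid it about 61 mm with the lever still loose. In the last image, taken after locking, the fence pointer is at y = 68.5 mm and the marker pointer at y = 69.1 mm in the jig's frame. That is about 0.6 mm apart, close to what the camera can resolve.
- **Lever:** I gripped it at about 0.22 rad and swung it clockwise to about 1.50 rad. The side force then rose to about 16 N with no further movement, so it was at the stop. After release, the grip in the wrist image was within a pixel of where 1.5 rad should put it.
- **Surroundings:** The cup, bottle and timer look unmoved in the final top image. The arm hid the pen there, but it looked in place in the wrist image. The arm was clear of everything at hand-in, and the largest wrist force reported between moves was about 17 N.

One small disagreement: when I first gripped the wall, its position from the gripper was 1–2 mm off from the camera's. I relied on the camera images for the final setting. No check failed.

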